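# Close the tube clamp on a painting handle

### The arm

A 7-joint arm with a two-finger parallel gripper is mounted at the origin on the work surface. World frame = base frame: x ahead of the robot, y to its left, z up, the work surface at z = 0. Lengths are in m, angles in rad, forces in N, time in s.
With the tool pointing down it reaches from about 0.425 to 0.95 m from the base axis. Payload 4.7 kg.
Tool frame: the origin (TCP) lies on the centre line of the jaws, within the pads' length; the fingertips stand 8 mm ahead of it and the grasp point (between the pads) lies 11 mm behind it; z points along the fingers, y is the line along which they close (so a half turn about z gives the same grasp; the last joint's range is limited). The gripper opens to 85 mm and grips with 20 to 120 N. Pads are 22 mm wide; open, the fingers measure 114 mm over their backs; the gripper's body (76 mm by 85 mm) begins 54 mm behind the grasp point. The pads swing forward as they close: fully open they stand 13 mm farther back than shut.
Start: joints at [1.136, 0.469, -0.049, 1.532, 0.024, 1.141, -0.082], TCP at [0.267, -0.62, 0.206] pointing down, gripper open.
Joint ranges: [-2.59, 2.59], [-0.33, 1.99], [-1.39, 1.29], [0.1, 2.45], [-1.04, 4.18], [0.21, 1.99], [-2.66, 2.66]. Speed limits (rad/s): [2.57, 2.57, 3.14, 3.14, 3.14, 3.14, 3.14].

### API

Orientations are given as a unit quaternion [w, x, y, z].
In Python, from plant import read_state, camera, job_done, look_for, trace gives the robot as it stands. The module is installed in compiled form; this text tells all that it offers.
- The arm moves only by the tool arm_command, never from a script. Its argument "targets" is a list of rows, each an object of numbers: "x", "y", "z": the shift along the tool's x, y, z in m; "rx", "ry", "rz": the turn, a rotation vector about the tool's x, y, z in degrees; "claw": the finger opening in m, from 0 to 0.0854. A call has 1 to 12 rows; each row is the pose to reach, as a shift and turn from the pose commanded when the call began, along the tool's axes at that moment; what a row does not reach only later rows make up. A row lasts 1/12 s, in which the tool goes at most 41.7 mm and 7.16 degrees, less where a joint would pass 70% of its speed; a pose out of reach is approached as far as the arm can. A call with a gripper value outside its range is refused whole. The fingers move at their own pace and stop on an object; "force" is the grip in N (left out, the last holds). Time passes only in rows, so rows that repeat a pose let the fingers close. It gives the time, the measured TCP pose, the force, the opening and the grip force at its end, in the units of the state.
- read_state(): the state, without advancing time (a new reading comes with each control period).
- camera(name): name is "side" or "top" or "wrist"; returns a dict with "img" (400x640x3 uint8, blue, green, red), "K" (3x3 intrinsics, pixels), "k1" (the pictures are not rectified: a ray, as slopes to the right and down, at radius r is drawn at 1 + k1 r^2 times it, then the intrinsics apply), "R" (3x3) and "t" (3): a world point X has camera coordinates R X + t; the wrist camera has in their place "hand_eye" (4x4, takes a point from camera to tool coordinates, whose origin is the TCP and whose axes are the flange's). Camera axes: x right, y down, z forward; pixel columns grow to the right and rows downward; lengths in m; the calibration is good to about 2 mm. A picture is of the moment at which its call begins: read the wrist's pose just before it. There is no depth.
- job_done(): hands the job in; it is judged then, once.
Trained networks look in a picture, given as the dict that the camera call returned (one of the last four; its "shot" number tells which), for a name from the list of things; names that differ only in an ending like _2 or _b are one class to them, and where a whole thing is asked for, a point or a joint stands for the part that bears it (a point fixed in the world has none). Each returns a list of dicts, best first, with "conf" (0 to 1); they miss things now and then, are a little off and sometimes report something else, mostly with a low value. They report only what shows in the picture. A call takes as long as a camera call. They do not tell look-alikes from the thing itself.
- look_for(picture, name): "extent" ([centre column, centre row, width, height] in pixels, round what is visible of it).
- trace(picture, name): "mask" (400x640 bool, what is visible of it) and "extent" ([centre column, centre row, width, height] in pixels, round what is visible of it).
The state is a dict: "clock": time; "qpos": joint angles; "joint_velocities": joint speeds; "effort": joint torques, N m; "ee_pos": TCP position; "orientation": TCP orientation; "wrist_force": force on the tool from outside, world axes, zero at the start; "wrist_torque": the same for the moment, N m; "finger_gap": finger opening in m; "gripper_force": force on a finger pad.
Only numpy, scipy, OpenCV 4.12 (cv2) and the standard library are available. Lean on these libraries where they do the work, as an engineer would, in place of code of your own. Each camera call takes 0.05 s, during which the arm holds its last target. There are 200 camera calls.

### The job

The painting handle with the model aeroplane lies in the open tube clamp. Swing the clamp's hinged cap over the tube until it is fully shut, then swing the bolt up into the slot of the cap so that it stands fully upright with its nut above the cap. Do not shift the handle in the clamp or the other things on the bench, and let go at the end.

Things in the scene. Friction and masses are not known exactly. Their poses are not given: they have to be found in the camera images.
- clamp: Aluminium tube clamp, its dark steel foot (110 x 130 x 10 mm, y -60 to +70 mm) screwed to the bench. Origin: on the bench under its middle. x: along the tube, whose axis lies 45 mm above the bench over the origin; the cap's hinge is on the -y side, the swing bolt on the +y side; z up. The lower half, a saddle 56 mm long (x), stays below z 50 mm.
- cap (a joint): Cap angle, rad: 0 = fully shut (hard stop, ear level), growing as it opens; starts at 1.7 to 2.1, tipped back past upright. Hinge line parallel to clamp x, stiff (about 0.1 N m): the cap stays where it is left; 0.14 kg. It is a half shell 44 mm wide (x), top 73 mm above the bench when shut, with a flat ear on its free side (see cap_lip).
- cap_hinge (a point): Middle of the cap's hinge line, fixed in the clamp at y -34 mm, z 45 mm. The ear's end lies 86 mm from it.
- cap_lip (a point): On the ear's upper (outer) face, middle of the fork, 78 mm from the hinge line and 9 mm above it; cap shut: clamp y 44, z 54 mm; cap open: back and up. The ear is 8 mm thick and spans y 22 to 52 mm when shut; its outer 16 mm are two 16 mm wide prongs with a 12 mm slot between, open outwards.
- bolt (a joint): Swing bolt angle, rad: 0 = upright in the slot (hard stop), growing as it leans outwards to clamp +y; starts at 0.7 to 1.0. Pivot stiff (about 0.05 N m): it stays where it is left; 0.07 kg. Raised while the cap is open, its nut bars the ear's way; an ear that is not down bars the nut.
- bolt_pivot (a point): Pivot of the swing bolt, fixed in the clamp at y +45 mm, z 20 mm; its line is parallel to clamp x.
- nut (a point): Middle of the round knurled nut, 22 mm across and 28 mm long, at the end of the 9 mm rod: 39 to 67 mm from the pivot, middle at 53 mm. Bolt upright: 73 mm above the bench, the nut hovering 5 mm above the shut ear (it needs no tightening).
- handle: Painting handle, loose in the saddle: plain steel tube 40 mm across, 170 mm long (x -100 to +70 mm) with a grey model aeroplane on its +x end (to x 220 mm; wings 200 mm tip to tip at x 115 mm, fin 31 mm above the axis); 0.28 kg. Origin on the tube's axis, within 6 mm of the clamp's middle; x along the tube.
- bottle: Bystander: white paint bottle 32 mm across, 90 mm tall, beside the clamp; origin under its middle.
- jar: Bystander: paint jar 56 mm across, 60 mm tall, beside the clamp; origin under its middle.
- brush_pot: Bystander: white pot 80 mm across, 100 mm tall; origin under its middle.
- screwdriver: Bystander: screwdriver 170 mm long lying on the bench.
- brush: Bystander: brush 180 mm long lying on the bench.
Things that resemble listed ones, but are neither listed nor needed, are in the scene too. Leave any orange or yellow look-alike of the clamp alone.

How it is judged:
On the way, in this order (a step that is already met when the one before it is completed fails the run):
1. the cap is fully shut over the tube while the bolt still leans out (value of joint cap below 0.06 rad and value of joint bolt above 0.4 rad), for 0.2 s.
2. the bolt stands upright in the slot of the shut cap (value of joint cap below 0.06 rad and value of joint bolt below 0.1 rad), for 0.2 s.
At the end, for the whole second after the job is handed in: The cap is shut (within 0.06 rad of its stop), the bolt upright in the slot (within 0.1 rad of its stop), the handle at rest in the saddle within 20 mm of where it lay and in line with the clamp (0.12 rad) (all of step 2 and distance between handle and clamp below 0.055 m and angle between the x axis of handle and the x axis of clamp, either way round below 0.12 rad and distance of handle from where it was at the start of the episode below 0.02 m and linear speed of handle below 0.02 m/s); the robot touches nothing.
It fails at once if a bystander is shifted by more than 30 mm (distance of any of bottle, jar, brush_pot, screwdriver, brush from where it was at the start of the episode above 0.03 m).
It fails at once if the handle is lifted out of the saddle or pushed along it (distance of handle from where it was at the start of the episode above 0.04 m).
It also fails if it takes over 46 s, if anything falls off the work surface, if the arm or the gripper's body presses on something with over 40 N, if the wrist force passes 120 N, or if a joint passes its speed limit or range.

## Working session

There is one attempt and no reset: what is moved stays moved. The work goes in short steps, Python scripts to look and compute and a tool call to move; the robot and the scene stay as the last step left them, time stands still between calls to the robot, and variables do not carry over. Pictures are saved under pics/ and viewed, at most 10 in all, crops included, and the job is handed in when it is done.

Besides the shell and the picture viewer there is one more tool, called after "Emit:" as a command line: name --argument value ..., lists and objects as JSON in quotes. arm_command: Moves the arm, as the interface text tells. Its arguments: {"type":"object","properties":{"targets":{"type":"array"},"force":{"type":"number"}},"required":["targets"]}

```bash
mkdir -p pics
cat > h.py <<'E'
import numpy as np, cv2
from plant import read_state, camera, job_done, look_for, trace
from scipy.spatial.transform import Rotation as Rn
def rot(q): return Rn.from_quat([q[1],q[2],q[3],q[0]]).as_matrix()
def und(c,uv):
    K=np.array(c["K"]);p=np.array([(uv[0]-K[0,2])/K[0,0],(uv[1]-K[1,2])/K[1,1]]);s=p.copy()
    for _ in range(20): s=p/(1+c["k1"]*(s@s))
    return s
def ext(c,st=None):
    if "R" in c: return np.array(c["R"]),np.array(c["t"])
    H=np.array(c["hand_eye"]);T=np.eye(4);T[:3,:3]=rot(st["orientation"]);T[:3,3]=st["ee_pos"]
    M=np.linalg.inv(T@H);return M[:3,:3],M[:3,3]
def ray(c,uv,st=None):
    R,t=ext(c,st);s=und(c,uv);d=R.T@np.array([s[0],s[1],1]);return -R.T@t,d/np.linalg.norm(d)
def onz(c,uv,z,st=None):
    o,d=ray(c,uv,st);return o+d*(z-o[2])/d[2]
def proj(c,X,st=None):
    R,t=ext(c,st);p=R@np.array(X)+t;s=p[:2]/p[2];s=s*(1+c["k1"]*(s@s));K=np.array(c["K"]);return np.array([K[0,0]*s[0]+K[0,2],K[1,1]*s[1]+K[1,2]])
def tri(rs):
    A=0;b=0
    for o,d in rs:
        P=np.eye(3)-np.outer(d,d);A=A+P;b=b+P@o
    return np.linalg.solve(A,b)
E
python3 - <<'E'
from h import *
np.set_printoptions(precision=3,suppress=True)
s=read_state();print(s["ee_pos"],s["orientation"],s["clock"])
ims=[]
for n in ["top","side"]:
    c=camera(n);cv2.imwrite(f"pics/{n}0.png",c["img"])
    R,t=ext(c);print(n,"cam at",-R.T@t)
    for k in ["clamp","cap","bolt","nut","handle","bottle","jar","brush_pot","screwdriver","brush"]:
        print(k,[(np.round(d["extent"]).astype(int).tolist(),round(d["conf"],2),np.round(onz(c,d["extent"][:2],0.03)[:2],3).tolist()) for d in look_for(c,k)[:3]])
E
```

```text
[ 0.266 -0.62   0.205] [-0.001  0.979  0.202 -0.   ] 0.0
top cam at [0.211 0.041 1.712]
clamp [([292, 162, 30, 38], 0.85, [0.585, 0.141]), ([179, 211, 32, 29], 0.84, [0.392, 0.604]), ([375, 175, 30, 31], 0.65, [0.526, -0.198])]
cap [([375, 174, 14, 20], 0.73, [0.533, -0.197]), ([172, 211, 19, 21], 0.7, [0.393, 0.634]), ([248, 258, 18, 20], 0.63, [0.199, 0.323])]
bolt [([298, 150, 8, 20], 0.54, [0.637, 0.118])]
nut [([293, 162, 29, 37], 0.53, [0.585, 0.137]), ([298, 149, 3, 17], 0.5, [0.64, 0.118])]
handle [([309, 171, 80, 50], 0.92, [0.547, 0.073])]
bottle [([265, 142, 6, 10], 0.49, [0.672, 0.255])]
jar [([248, 171, 13, 12], 0.73, [0.552, 0.322]), ([298, 150, 6, 16], 0.54, [0.639, 0.119])]
brush_pot [([460, 182, 18, 28], 0.69, [0.49, -0.544]), ([212, 198, 27, 21], 0.68, [0.441, 0.468])]
screwdriver [([458, 182, 12, 22], 0.69, [0.494, -0.538])]
brush [([227, 155, 21, 40], 0.84, [0.622, 0.41])]
side cam at [0.035 1.224 1.023]
clamp [([309, 165, 42, 33], 0.88, [0.533, -0.186]), ([262, 222, 53, 40], 0.81, [0.572, 0.149]), ([370, 289, 63, 56], 0.74, [0.199, 0.32])]
cap [([370, 283, 36, 29], 0.85, [0.205, 0.3]), ([310, 158, 29, 14], 0.77, [0.542, -0.231]), ([256, 367, 52, 32], 0.63, [0.391, 0.621])]
bolt [([236, 351, 10, 18], 0.63, [0.451, 0.595]), ([300, 155, 10, 14], 0.49, [0.585, -0.237]), ([246, 209, 17, 22], 0.43, [0.647, 0.102])]
nut [([234, 352, 13, 14], 0.69, [0.455, 0.6]), ([359, 270, 8, 10], 0.6, [0.243, 0.261]), ([263, 224, 52, 45], 0.56, [0.568, 0.155])]
handle [([276, 209, 69, 69], 0.92, [0.556, 0.077])]
bottle [([215, 236, 10, 27], 0.65, [0.681, 0.246])]
jar [([245, 263, 16, 22], 0.98, [0.55, 0.326])]
brush_pot [([264, 303, 30, 49], 0.93, [0.445, 0.444]), ([278, 215, 25, 25], 0.58, [0.538, 0.106])]
screwdriver [([344, 124, 25, 8], 0.56, [0.493, -0.502])]
brush [([205, 287, 53, 33], 0.93, [0.614, 0.437])]
```

View pics/top0.png

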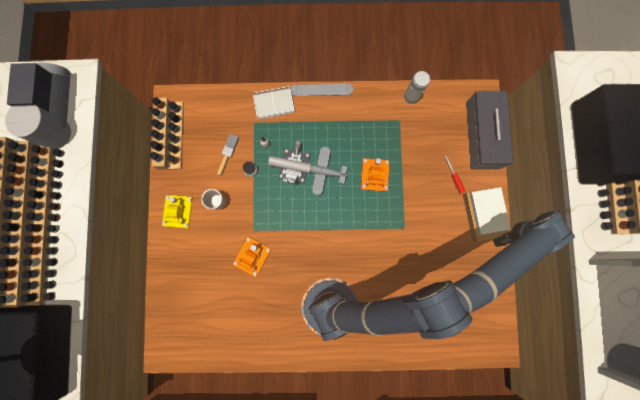

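View pics/side0.png

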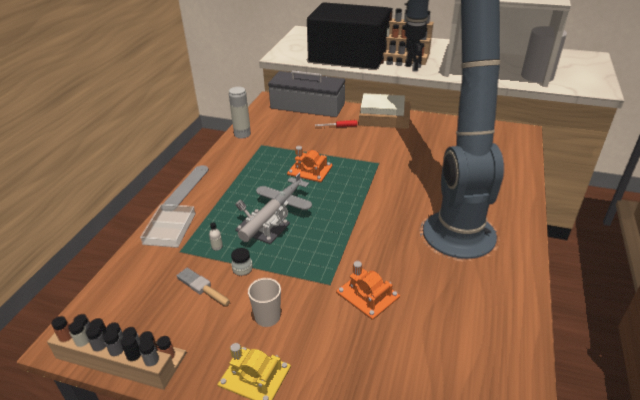

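Run:
```python
from h import *
a=cv2.imread("pics/top0.png")[130:200,250:360];b=cv2.imread("pics/side0.png")[170:260,190:330]
a=cv2.resize(a,(400,255),interpolation=cv2.INTER_CUBIC);b=cv2.resize(b,(400,257),interpolation=cv2.INTER_CUBIC)[:255]
cv2.imwrite("pics/crop0.png",cv2.resize(np.hstack([a,b]),None,fx=1,fy=1))
c=camera("wrist");print(c["hand_eye"],c["K"],c["k1"])
```

```text
[[-1.63745888e-03 -9.54925870e-01 -2.96839859e-01  7.60008956e-02]
 [ 9.99998529e-01 -1.41202502e-03 -9.73849170e-04 -3.05964946e-04]
 [ 5.10808458e-04 -2.96841017e-01  9.54926777e-01 -1.67359760e-01]
 [ 0.00000000e+00  0.00000000e+00  0.00000000e+00  1.00000000e+00]] [[300.36002273   0.         313.44541014]
 [  0.         300.36002273 196.11957424]
 [  0.           0.           1.        ]] -0.027178493793016626
```

View pics/crop0.png

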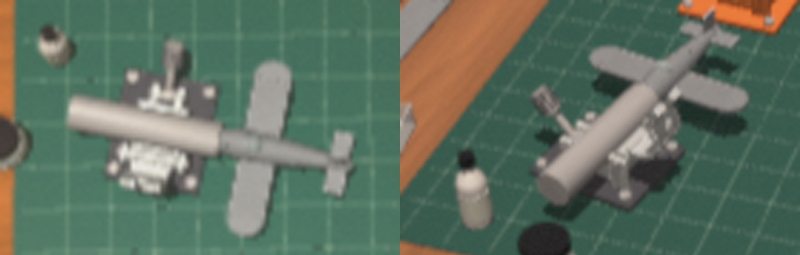

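Top candidates: grey clamp (292,162), orange ones (375,174) and (250,257), yellow (177,211). Only the grey aluminium one has a dark foot and holds the handle. It is confirmed in the crop, with the bolt leaning away from the robot and the cap tipped toward it. I'll move the wrist camera over it.

Emit:
arm_command --targets '[{"x": 0.03,"y": -0.027,"z": -0.02,"rz": 5,"claw": 0},{"x": 0.06,"y": -0.055,"z": -0.04,"rz": 10,"claw": 0},{"x": 0.09,"y": -0.08,"z": -0.05,"rz": 15,"claw": 0},{"x": 0.12,"y": -0.108,"z": -0.06,"rz": 20,"claw": 0},{"x": 0.15,"y": -0.135,"z": -0.07,"rz": 25,"claw": 0},{"x": 0.18,"y": -0.162,"z": -0.08,"rz": 30,"claw": 0},{"x": 0.21,"y": -0.19,"z": -0.095,"rz": 32.5,"claw": 0},{"x": 0.24,"y": -0.217,"z": -0.095,"rz": 32.5,"claw": 0},{"x": 0.27,"y": -0.244,"z": -0.095,"rz": 32.5,"claw": 0},{"x": 0.3,"y": -0.271,"z": -0.095,"rz": 32.5,"claw": 0},{"x": 0.33,"y": -0.298,"z": -0.095,"rz": 32.5,"claw": 0},{"x": 0.36,"y": -0.325,"z": -0.095,"rz": 32.5,"claw": 0}]'

```text
invalid input
```

Emit:
arm_command --targets '[{"x": 0.03,"y": -0.027,"z": -0.02,"rx": 0,"ry": 0,"rz": 5,"claw": 0.0},{"x": 0.06,"y": -0.055,"z": -0.04,"rx": 0,"ry": 0,"rz": 10,"claw": 0.0}]' --force 20

```text
clock: 1.32
ee_pos: [0.2953, -0.5522, 0.2415]
orientation: [-0.001, 0.994, 0.111, -0.001]
wrist_force: [0.7, 0.5, 0.6]
finger_gap: 0.0638
gripper_force: 0.0
```

Emit:
arm_command --targets '[{"x": 0.024,"y": -0.031,"z": -0.01,"rx": 0,"ry": 0,"rz": 5,"claw": 0},{"x": 0.048,"y": -0.062,"z": -0.02,"rx": 0,"ry": 0,"rz": 10,"claw": 0},{"x": 0.072,"y": -0.093,"z": -0.03,"rx": 0,"ry": 0,"rz": 15,"claw": 0},{"x": 0.096,"y": -0.125,"z": -0.04,"rx": 0,"ry": 0,"rz": 20,"claw": 0},{"x": 0.12,"y": -0.156,"z": -0.055,"rx": 0,"ry": 0,"rz": 22,"claw": 0},{"x": 0.144,"y": -0.187,"z": -0.055,"rx": 0,"ry": 0,"rz": 22,"claw": 0},{"x": 0.168,"y": -0.218,"z": -0.055,"rx": 0,"ry": 0,"rz": 22,"claw": 0},{"x": 0.193,"y": -0.25,"z": -0.055,"rx": 0,"ry": 0,"rz": 22,"claw": 0},{"x": 0.217,"y": -0.281,"z": -0.055,"rx": 0,"ry": 0,"rz": 22,"claw": 0},{"x": 0.241,"y": -0.312,"z": -0.055,"rx": 0,"ry": 0,"rz": 22,"claw": 0},{"x": 0.265,"y": -0.344,"z": -0.055,"rx": 0,"ry": 0,"rz": 22,"claw": 0},{"x": 0.289,"y": -0.375,"z": -0.055,"rx": 0,"ry": 0,"rz": 22,"claw": 0}]'

```text
clock: 2.32
ee_pos: [0.493, -0.1188, 0.2985]
orientation: [0.0, 0.997, -0.076, 0.0]
wrist_force: [1.1, -0.8, -0.4]
finger_gap: 0.0002
gripper_force: 0.0
```

Emit:
arm_command --targets '[{"x": 0.01,"y": -0.035,"z": 0,"rx": 0,"ry": 0,"rz": 0,"claw": 0},{"x": 0.02,"y": -0.07,"z": 0,"rx": 0,"ry": 0,"rz": 0,"claw": 0},{"x": 0.03,"y": -0.105,"z": 0,"rx": 0,"ry": 0,"rz": 0,"claw": 0},{"x": 0.04,"y": -0.14,"z": 0,"rx": 0,"ry": 0,"rz": 0,"claw": 0},{"x": 0.05,"y": -0.175,"z": 0,"rx": 0,"ry": 0,"rz": 0,"claw": 0},{"x": 0.06,"y": -0.21,"z": 0,"rx": 0,"ry": 0,"rz": 0,"claw": 0},{"x": 0.07,"y": -0.245,"z": 0,"rx": 0,"ry": 0,"rz": 0,"claw": 0},{"x": 0.078,"y": -0.264,"z": 0,"rx": 0,"ry": 0,"rz": 0,"claw": 0},{"x": 0.078,"y": -0.264,"z": 0,"rx": 0,"ry": 0,"rz": 0,"claw": 0},{"x": 0.078,"y": -0.264,"z": 0,"rx": 0,"ry": 0,"rz": 0,"claw": 0}]'

```text
clock: 3.15
ee_pos: [0.6098, 0.1295, 0.2976]
orientation: [0.0, 0.997, -0.075, -0.0]
wrist_force: [0.9, -0.9, -0.5]
finger_gap: -0.0
gripper_force: 0.0
```

Run:
```python
from h import *
np.set_printoptions(precision=4,suppress=True)
s=read_state();c=camera("wrist");cv2.imwrite("pics/w1.png",c["img"])
print(s["ee_pos"],s["orientation"],s["clock"])
for k in ["clamp","cap","bolt","nut","handle","cap_lip"]:
    print(k,[(np.round(d["extent"]).astype(int).tolist(),round(d["conf"],2),np.round(onz(c,d["extent"][:2],0.03,s)[:2],3).tolist()) for d in look_for(c,k)[:3]])
```

```text
[0.6098 0.1295 0.2976] [ 0.      0.9972 -0.0751 -0.0004] 3.15
clamp [([55, 312, 90, 76], 0.88, [0.406, 0.625]), ([310, 182, 77, 132], 0.85, [0.573, 0.141]), ([534, 170, 99, 86], 0.79, [0.541, -0.194])]
cap [([47, 325, 45, 48], 0.91, [0.382, 0.652]), ([307, 225, 38, 47], 0.89, [0.506, 0.156]), ([544, 176, 54, 66], 0.59, [0.529, -0.209])]
bolt [([37, 309, 46, 40], 0.73, [0.417, 0.656]), ([317, 137, 23, 43], 0.69, [0.637, 0.121]), ([555, 152, 46, 17], 0.6, [0.564, -0.223])]
nut [([32, 310, 40, 34], 0.91, [0.417, 0.666]), ([556, 153, 45, 19], 0.89, [0.562, -0.226]), ([313, 136, 20, 40], 0.66, [0.64, 0.126])]
handle [([352, 187, 225, 131], 0.6, [0.556, 0.08])]
cap_lip [([48, 324, 46, 45], 0.87, [0.384, 0.65]), ([546, 178, 52, 65], 0.83, [0.526, -0.213]), ([309, 224, 44, 46], 0.55, [0.507, 0.153])]
```

View pics/w1.png

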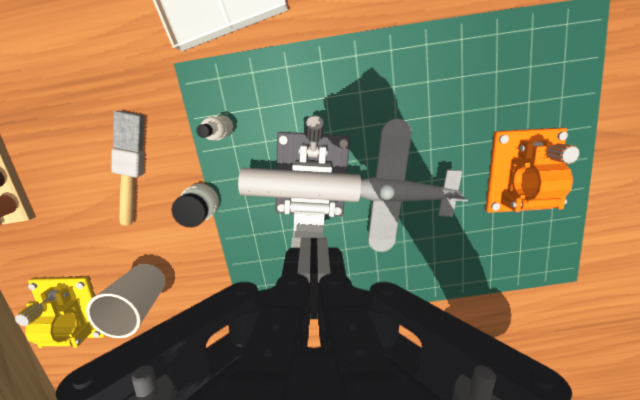

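The picture shows the clamp foot (corners about (278,133), (349,135)), the bolt and nut at (314,130), and the cap near (310,222), partly hidden by the fingers. I'll enlarge it.

Run:
```python
from h import *
a=cv2.imread("pics/w1.png")[105:255,235:395]
cv2.imwrite("pics/w1c.png",cv2.resize(a,None,fx=4,fy=4,interpolation=cv2.INTER_CUBIC)[:600])
```

```text
(no output)
```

View pics/w1c.png

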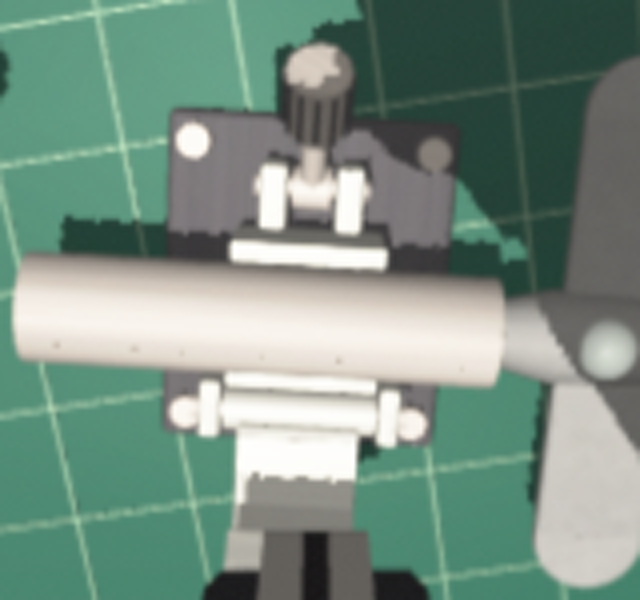

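```bash
cat > pose.py <<'E'
from h import *
from scipy.optimize import least_squares
np.set_printoptions(precision=4,suppress=True)
st=dict(ee_pos=[0.6098,0.1295,0.2976],orientation=[0,0.9972,-0.0751,-0.0004])
E
python3 - <<'E'
from pose import *
c=camera("wrist");st=read_state()
P=[((175,110),(-.055,.07,.01)),((459,124),(.055,.07,.01)),((165,428),(-.055,-.06,.01)),((431,442),(.055,-.06,.01)),((300,411),(0,-.034,.045)),((313,190),(0,.045,.02))]
uv=np.array([p[0] for p in P])/4+[235,105]; M=np.array([p[1] for p in P])
def W(q,m): a=q[2];return np.array([q[0]+np.cos(a)*m[0]-np.sin(a)*m[1],q[1]+np.sin(a)*m[0]+np.cos(a)*m[1],m[2]])
f=lambda q:np.concatenate([proj(c,W(q,m),st)-u for m,u in zip(M,uv)])
r=least_squares(f,[.58,.14,-1.7]);print(r.x,np.degrees(r.x[2]));print(r.fun.reshape(-1,2))
q=r.x
n=np.array([318,68])/4+[235,105]
g=lambda a:proj(c,W(q,(0,.045+.067*np.sin(a),.02+.067*np.cos(a))),st)
for a in (.6,.7,.8,.9,1.0):print("bolt",a,g(a)-n)
# cap: ear end visible? use side and top cams
for nm in ("side","top"):
    cc=camera(nm)
    print(nm,"clamp origin px",proj(cc,W(q,(0,0,0))),"foot",[proj(cc,W(q,m)).round(1).tolist() for m in M[:4]])
    for d in look_for(cc,"cap")[:4]: print(d["extent"],d["conf"])
    for a in (1.7,1.8,1.9,2.0,2.1):
        e=[(x,-.034+.086*np.cos(a)-.005*np.sin(a),.045+.086*np.sin(a)+.005*np.cos(a)) for x in (-.022,.022)]
        print(a,[proj(cc,W(q,m)).round(1).tolist() for m in e])
    cv2.imwrite(f"pics/{nm}1.png",cc["img"])
np.save("q.npy",q)
R=rot(st["orientation"]);cx=W(q,(1,0,0))-W(q,(0,0,0));print("clamp x,y,z in tool",R.T@np.array([cx[0],cx[1],0]),R.T@np.array([-cx[1],cx[0],0]))
hy=W(q,(0,-.034,.045));print("hinge",hy)
o,d=ray(c,(310.,222.),st)
E
```

```text
[ 0.5725  0.1367 -1.7837] -102.19714287306024
[[-1.3385 -0.7728]
 [ 1.1104 -0.011 ]
 [-0.6024  1.3287]
 [ 0.6304  1.4639]
 [ 0.2058 -0.5431]
 [ 0.0001 -0.9686]]
bolt 0.6 [0.393  6.6715]
bolt 0.7 [0.6227 2.1839]
bolt 0.8 [ 0.8276 -1.9269]
bolt 0.9 [ 1.0055 -5.61  ]
bolt 1.0 [ 1.1545 -8.8253]
side clamp origin px [264.2035 227.0716] foot [[234.7, 227.8], [255.6, 208.0], [270.1, 241.5], [290.0, 220.5]]
[255.9, 365.9, 49.7, 29.1] 0.87
[312.5, 158.3, 26.0, 13.0] 0.8
[244.9, 210.3, 16.6, 9.4] 0.73
[369.4, 283.9, 37.7, 26.6] 0.65
1.7 [[270.5, 202.4], [279.0, 194.3]]
1.8 [[273.0, 203.8], [281.4, 195.6]]
1.9 [[275.5, 205.5], [283.9, 197.2]]
2.0 [[277.9, 207.3], [286.2, 199.0]]
2.1 [[280.1, 209.2], [288.4, 200.9]]
top clamp origin px [293.8122 166.8827] foot [[284.2, 147.8], [310.0, 152.8], [277.7, 177.8], [303.8, 182.9]]
[247.7, 258.1, 19.9, 23.9] 0.8
[171.6, 207.4, 13.8, 21.9] 0.67
[375.4, 173.2, 14.5, 24.8] 0.6
1.7 [[283.7, 171.4], [294.8, 173.5]]
1.8 [[283.3, 173.6], [294.4, 175.7]]
1.9 [[282.9, 175.7], [294.0, 177.9]]
2.0 [[282.5, 177.8], [293.7, 180.0]]
2.1 [[282.2, 179.9], [293.4, 182.1]]
clamp x,y,z in tool [-0.0587  0.9983  0.0003] [0.9983 0.0587 0.0006]
hinge [0.5393 0.1439 0.045 ]
```

Clamp pose: (0.5725, 0.1367), yaw −102.2°, bolt about 0.75 rad, cap back toward the robot. I'll go behind the cap with closed fingers.

Emit:
arm_command --targets '[{"x": -0.03,"y": -0.002,"z": 0,"rx": 0,"ry": 0,"rz": 3.4,"claw": 0},{"x": -0.06,"y": -0.004,"z": 0,"rx": 0,"ry": 0,"rz": 3.4,"claw": 0},{"x": -0.09,"y": -0.005,"z": 0,"rx": 0,"ry": 0,"rz": 3.4,"claw": 0},{"x": -0.12,"y": -0.006,"z": 0,"rx": 0,"ry": 0,"rz": 3.4,"claw": 0},{"x": -0.15,"y": -0.007,"z": 0.02,"rx": 0,"ry": 0,"rz": 3.4,"claw": 0},{"x": -0.156,"y": -0.008,"z": 0.05,"rx": 0,"ry": 0,"rz": 3.4,"claw": 0},{"x": -0.156,"y": -0.008,"z": 0.08,"rx": 0,"ry": 0,"rz": 3.4,"claw": 0},{"x": -0.156,"y": -0.008,"z": 0.11,"rx": 0,"ry": 0,"rz": 3.4,"claw": 0},{"x": -0.156,"y": -0.008,"z": 0.14,"rx": 0,"ry": 0,"rz": 3.4,"claw": 0},{"x": -0.156,"y": -0.008,"z": 0.17,"rx": 0,"ry": 0,"rz": 3.4,"claw": 0},{"x": -0.156,"y": -0.008,"z": 0.198,"rx": 0,"ry": 0,"rz": 3.4,"claw": 0},{"x": -0.156,"y": -0.008,"z": 0.198,"rx": 0,"ry": 0,"rz": 3.4,"claw": 0}]'

```text
clock: 4.75
ee_pos: [0.4532, 0.1582, 0.0956]
orientation: [0.002, 0.994, -0.106, -0.005]
wrist_force: [0.5, -0.0, 0.1]
finger_gap: 0.0001
gripper_force: 0.0
```

Run:
```python
from pose import *
s=read_state();q=np.load("q.npy");c,n=np.cos(q[2]),np.sin(q[2]);d=np.array(s["ee_pos"])[:2]-q[:2]
print("TCP in clamp",[c*d[0]+n*d[1],-n*d[0]+c*d[1],s["ee_pos"][2]],s["wrist_force"]);R=rot(s["orientation"]);print("clamp y in tool",R.T@[-n,c,0])
im=camera("wrist");cv2.imwrite("pics/w2.png",im["img"])
```

```text
TCP in clamp [np.float64(0.004167820022081499), np.float64(-0.121239381812378), np.float64(0.09563371223776965)] [ 0.4803 -0.0339  0.0788]
clamp y in tool [ 1.      0.0012 -0.0086]
```

View pics/w2.png

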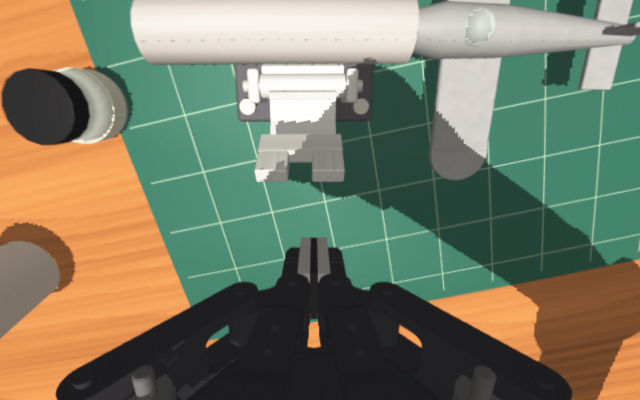

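The fork shows with prongs at columns 256–287 and 312–344 and the slot centre near 300. The fingertip at (313,240) is about 6 mm to the right and about as narrow as the slot. I'll shift over and spread the fingers to 22 mm so that each one pushes a prong.

Emit:
arm_command --targets '[{"x": 0,"y": -0.006,"z": 0,"rx": 0,"ry": 0,"rz": 0,"claw": 0.022},{"x": 0,"y": -0.006,"z": 0,"rx": 0,"ry": 0,"rz": 0,"claw": 0.022},{"x": 0.01,"y": -0.006,"z": -0.002,"rx": 0,"ry": 0,"rz": 0,"claw": 0.022},{"x": 0.02,"y": -0.006,"z": -0.005,"rx": 0,"ry": 0,"rz": 0,"claw": 0.022},{"x": 0.03,"y": -0.006,"z": -0.009,"rx": 0,"ry": 0,"rz": 0,"claw": 0.022},{"x": 0.038,"y": -0.006,"z": -0.013,"rx": 0,"ry": 0,"rz": 0,"claw": 0.022},{"x": 0.046,"y": -0.006,"z": -0.018,"rx": 0,"ry": 0,"rz": 0,"claw": 0.022},{"x": 0.055,"y": -0.006,"z": -0.022,"rx": 0,"ry": 0,"rz": 0,"claw": 0.022},{"x": 0.064,"y": -0.006,"z": -0.025,"rx": 0,"ry": 0,"rz": 0,"claw": 0.022},{"x": 0.074,"y": -0.006,"z": -0.026,"rx": 0,"ry": 0,"rz": 0,"claw": 0.022},{"x": 0.084,"y": -0.006,"z": -0.027,"rx": 0,"ry": 0,"rz": 0,"claw": 0.022},{"x": 0.084,"y": -0.006,"z": -0.027,"rx": 0,"ry": 0,"rz": 0,"claw": 0.022}]'

```text
clock: 5.8
ee_pos: [0.5427, 0.1473, 0.1271]
orientation: [-0.0, 0.994, -0.107, 0.001]
wrist_force: [0.5, -0.2, 0.2]
finger_gap: 0.0223
gripper_force: 0.0
```

```bash
cat > look.py <<'E'
from pose import *
import sys
s=read_state();q=np.load("q.npy");c,n=np.cos(q[2]),np.sin(q[2]);d=np.array(s["ee_pos"])[:2]-q[:2]
print("TCP in clamp",np.array([c*d[0]+n*d[1],-n*d[0]+c*d[1],s["ee_pos"][2]]),s["wrist_force"]);R=rot(s["orientation"]);print("clamp y in tool",R.T@[-n,c,0],s["finger_gap"],s["clock"])
im=camera("wrist");cv2.imwrite(f"pics/{sys.argv[1]}.png",im["img"])
E
python3 look.py w3
```

```text
TCP in clamp [-0.0041 -0.0314  0.1271] [ 0.4767 -0.1719  0.237 ]
clamp y in tool [ 1.     -0.0012  0.0014] 0.0223281032250441 5.8
```

View pics/w3.png

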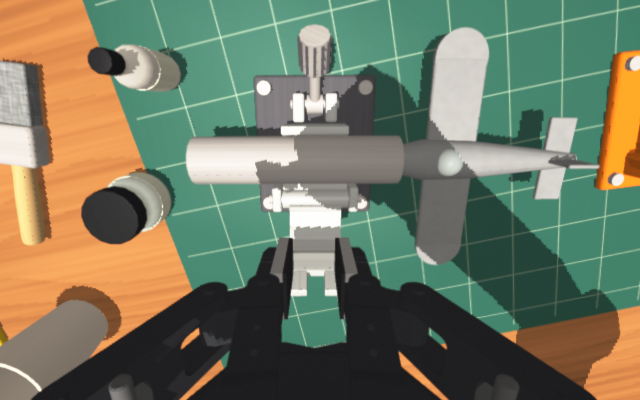

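The fork still shows between the fingers at rows 270–295, so it isn't clear that it moved. I'll measure the cap angle by fitting the cap model to traced masks.

```bash
cat > ang.py <<'E'
from pose import *
q=np.load("q.npy")
def W(m): a=q[2];m=np.asarray(m);return np.array([q[0]+np.cos(a)*m[0]-np.sin(a)*m[1],q[1]+np.sin(a)*m[0]+np.cos(a)*m[1],m[2]])
def capmask(c,s,th):
    M=np.zeros((400,640),np.uint8);C,S=np.cos(th),np.sin(th)
    T=lambda x,r,h:proj(c,W((x,-.034+r*C-h*S,.045+r*S+h*C)),s)
    def hull(b): cv2.fillConvexPoly(M,cv2.convexHull(np.array([T(*p) for p in b],np.float32)).astype(np.int32),1)
    for x0,x1 in((-.022,-.006),(.006,.022)): hull([(x,r,h) for x in(x0,x1) for r in(.056,.086) for h in(.001,.009)])
    hull([(x,r,h) for x in(-.022,.022) for r in(.056,.070) for h in(.001,.009)])
    a=np.linspace(0,np.pi,13)
    for i in range(12): hull([(x,.034+R*np.cos(t),R*np.sin(t)) for x in(-.022,.022) for R in(.021,.028) for t in a[i:i+2]])
    return M>0
if __name__=="__main__":
  for nm in("wrist","side","top"):
    s=read_state();c=camera(nm)
    for d in trace(c,"cap")[:4]:
        b=[]
        for th in np.arange(0,3.0,.1):
            m=capmask(c,s,th);b.append(((m&d["mask"]).sum()/(m|d["mask"]).sum(),round(th,2)))
        b=sorted(b)[::-1][:3]
        if b[0][0]>.02: print(nm,np.round(d["extent"]),round(d["conf"],2),[(round(float(i),2),t) for i,t in b])
    if nm=="wrist":
        for th in(1.0,1.3,1.7,2.1,2.5):
            ys,xs=np.where(capmask(c,s,th));print(th,xs.min(),xs.max(),ys.min(),ys.max())
E
python3 ang.py
```

```text
wrist [314. 240.  72. 104.] 0.82 [(0.65, np.float64(2.9)), (0.64, np.float64(2.8)), (0.62, np.float64(2.7))]
1.0 283 358 157 220
1.3 283 359 195 233
1.7 284 357 198 266
2.1 287 352 200 294
2.5 291 347 201 299
side [277. 215.  22.  19.] 0.71 [(0.79, np.float64(2.1)), (0.67, np.float64(2.2)), (0.63, np.float64(2.0))]
```

Run:
```python
from ang import *
s=read_state();w=camera("wrist");c=camera("side")
def ov(c,s,th):
    im=c["img"].copy();k,_=cv2.findContours(capmask(c,s,th).astype(np.uint8),0,2);return im
a=cv2.resize(w["img"][170:320,240:390],(400,400),interpolation=cv2.INTER_CUBIC)
b=cv2.resize(ov(c,None,2.1)[165:255,225:315],(400,400),interpolation=cv2.INTER_CUBIC)
cv2.imwrite("pics/c3.png",np.hstack([a,b]))
```

```text
(no output)
```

View pics/c3.png

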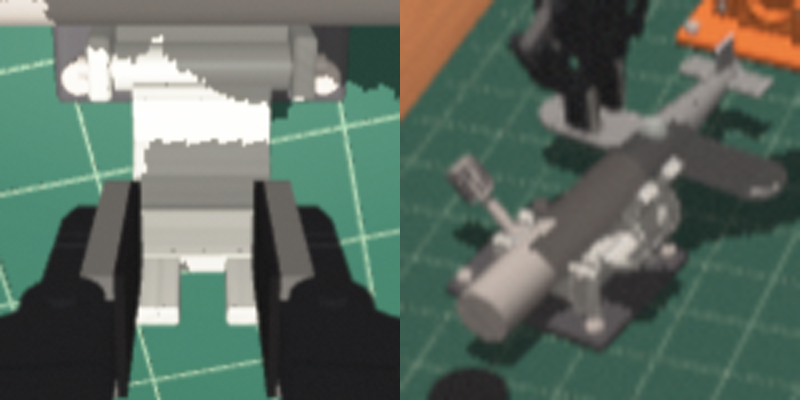

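The cap has not moved (side fit 2.1 rad, no force). In the picture the fingertips (row 239, 43 px apart at a 22 mm opening) come out about 25 mm *behind* the TCP, so they passed over the fork. I'll go back and push about 33 mm lower, checking along the way.

Emit:
arm_command --targets '[{"x": -0.02,"y": 0.001,"z": -0.01,"rx": 0,"ry": 0,"rz": 0,"claw": 0.022},{"x": -0.05,"y": 0.001,"z": -0.015,"rx": 0,"ry": 0,"rz": 0,"claw": 0.022},{"x": -0.08,"y": 0.001,"z": -0.015,"rx": 0,"ry": 0,"rz": 0,"claw": 0.022},{"x": -0.09,"y": 0.001,"z": -0.01,"rx": 0,"ry": 0,"rz": 0,"claw": 0.022},{"x": -0.09,"y": 0.001,"z": 0.015,"rx": 0,"ry": 0,"rz": 0,"claw": 0.022},{"x": -0.09,"y": 0.001,"z": 0.035,"rx": 0,"ry": 0,"rz": 0,"claw": 0.022},{"x": -0.09,"y": 0.001,"z": 0.055,"rx": 0,"ry": 0,"rz": 0,"claw": 0.022},{"x": -0.09,"y": 0.001,"z": 0.06,"rx": 0,"ry": 0,"rz": 0,"claw": 0.022},{"x": -0.09,"y": 0.001,"z": 0.06,"rx": 0,"ry": 0,"rz": 0,"claw": 0.022}]'

```text
clock: 7.0
ee_pos: [0.4511, 0.1656, 0.0658]
orientation: [0.001, 0.994, -0.106, -0.001]
wrist_force: [0.6, -0.3, 0.2]
finger_gap: 0.022
gripper_force: 0.0
```

```bash
python3 look.py w4; python3 ang.py | grep -v '^[0-9]'
```

```text
TCP in clamp [-0.0026 -0.1248  0.0658] [ 0.5747 -0.3036  0.244 ]
clamp y in tool [ 1.      0.001  -0.0027] 0.0220007608256693 7.0
wrist [314. 127. 111. 126.] 0.89 [(0.7, np.float64(2.1)), (0.64, np.float64(2.0)), (0.64, np.float64(2.2))]
side [277. 217.  22.  16.] 0.49 [(0.66, np.float64(2.1)), (0.6, np.float64(2.2)), (0.54, np.float64(2.0))]
```

Emit:
arm_command --targets '[{"x": 0.01,"y": 0,"z": -0.002,"rx": 0,"ry": 0,"rz": 0,"claw": 0.022},{"x": 0.02,"y": 0,"z": -0.005,"rx": 0,"ry": 0,"rz": 0,"claw": 0.022},{"x": 0.03,"y": 0,"z": -0.009,"rx": 0,"ry": 0,"rz": 0,"claw": 0.022},{"x": 0.04,"y": 0,"z": -0.013,"rx": 0,"ry": 0,"rz": 0,"claw": 0.022},{"x": 0.05,"y": 0,"z": -0.018,"rx": 0,"ry": 0,"rz": 0,"claw": 0.022},{"x": 0.06,"y": 0,"z": -0.022,"rx": 0,"ry": 0,"rz": 0,"claw": 0.022},{"x": 0.07,"y": 0,"z": -0.025,"rx": 0,"ry": 0,"rz": 0,"claw": 0.022},{"x": 0.07,"y": 0,"z": -0.025,"rx": 0,"ry": 0,"rz": 0,"claw": 0.022}]'

```text
clock: 8.02
ee_pos: [0.5236, 0.1505, 0.0927]
orientation: [-0.0, 0.994, -0.107, 0.001]
wrist_force: [0.4, -0.1, 0.6]
finger_gap: 0.0221
gripper_force: 0.0
```

```bash
python3 look.py w5; python3 ang.py | grep -v '^[0-9]'
```

```text
TCP in clamp [-0.0032 -0.0508  0.0927] [ 0.4491 -0.1145  0.6494]
clamp y in tool [ 1.     -0.0014  0.0028] 0.022092172819235242 8.0167
wrist [314. 208.  92.  64.] 0.69 [(0.7, np.float64(1.5)), (0.63, np.float64(1.6)), (0.62, np.float64(1.4))]
side [274. 214.  20.  25.] 0.53 [(0.53, np.float64(1.5)), (0.52, np.float64(1.6)), (0.47, np.float64(1.4))]
```

Emit:
arm_command --targets '[{"x": 0.01,"y": 0,"z": -0.001,"rx": 0,"ry": 0,"rz": 0,"claw": 0.022},{"x": 0.02,"y": 0,"z": -0.001,"rx": 0,"ry": 0,"rz": 0,"claw": 0.022},{"x": 0.03,"y": 0,"z": 0.001,"rx": 0,"ry": 0,"rz": 0,"claw": 0.022},{"x": 0.04,"y": 0,"z": 0.004,"rx": 0,"ry": 0,"rz": 0,"claw": 0.022},{"x": 0.05,"y": 0,"z": 0.009,"rx": 0,"ry": 0,"rz": 0,"claw": 0.022},{"x": 0.056,"y": 0,"z": 0.012,"rx": 0,"ry": 0,"rz": 0,"claw": 0.022},{"x": 0.061,"y": 0,"z": 0.016,"rx": 0,"ry": 0,"rz": 0,"claw": 0.022},{"x": 0.066,"y": 0,"z": 0.02,"rx": 0,"ry": 0,"rz": 0,"claw": 0.022},{"x": 0.07,"y": 0,"z": 0.024,"rx": 0,"ry": 0,"rz": 0,"claw": 0.022},{"x": 0.075,"y": 0,"z": 0.029,"rx": 0,"ry": 0,"rz": 0,"claw": 0.022},{"x": 0.078,"y": 0,"z": 0.033,"rx": 0,"ry": 0,"rz": 0,"claw": 0.022},{"x": 0.078,"y": 0,"z": 0.033,"rx": 0,"ry": 0,"rz": 0,"claw": 0.022}]'

```text
clock: 9.37
ee_pos: [0.5973, 0.1346, 0.0582]
orientation: [0.0, 0.994, -0.106, 0.0]
wrist_force: [-0.3, -0.1, -0.4]
finger_gap: 0.0218
gripper_force: 0.0
```

```bash
python3 look.py w6; python3 ang.py | grep -v '^[0-9]'
```

```text
TCP in clamp [-0.0031  0.0247  0.0582] [-0.2852 -0.0812 -0.4312]
clamp y in tool [1.     0.0004 0.0001] 0.02184732716826145 9.3667
wrist [313. 216. 152. 214.] 0.69 [(0.31, np.float64(0.0)), (0.31, np.float64(0.1)), (0.3, np.float64(0.2))]
wrist [315. 268.  88. 100.] 0.67 [(0.57, np.float64(0.4)), (0.51, np.float64(0.3)), (0.47, np.float64(0.5))]
side [262. 213.  31.  20.] 0.57 [(0.6, np.float64(0.2)), (0.6, np.float64(0.1)), (0.58, np.float64(0.3))]
top [293. 170.  11.  15.] 0.61 [(0.63, np.float64(1.3)), (0.61, np.float64(1.2)), (0.56, np.float64(1.1))]
```

Emit:
arm_command --targets '[{"x": 0.005,"y": 0,"z": 0.005,"rx": 0,"ry": 0,"rz": 0,"claw": 0.022},{"x": 0.009,"y": 0,"z": 0.01,"rx": 0,"ry": 0,"rz": 0,"claw": 0.022},{"x": 0.012,"y": 0,"z": 0.015,"rx": 0,"ry": 0,"rz": 0,"claw": 0.022},{"x": 0.014,"y": 0,"z": 0.02,"rx": 0,"ry": 0,"rz": 0,"claw": 0.022},{"x": 0.015,"y": 0,"z": 0.024,"rx": 0,"ry": 0,"rz": 0,"claw": 0.022},{"x": 0.015,"y": 0,"z": 0.027,"rx": 0,"ry": 0,"rz": 0,"claw": 0.022},{"x": 0.015,"y": 0,"z": 0.027,"rx": 0,"ry": 0,"rz": 0,"claw": 0.022}]'

```text
clock: 10.3
ee_pos: [0.6112, 0.1315, 0.0311]
orientation: [0.0, 0.994, -0.106, -0.0]
wrist_force: [0.3, -0.1, -0.3]
finger_gap: 0.0219
gripper_force: 0.0
```

Emit:
arm_command --targets '[{"x": 0,"y": 0,"z": 0.002,"rx": 0,"ry": 0,"rz": 0,"claw": 0.022},{"x": 0,"y": 0,"z": 0.004,"rx": 0,"ry": 0,"rz": 0,"claw": 0.022},{"x": 0,"y": 0,"z": 0.006,"rx": 0,"ry": 0,"rz": 0,"claw": 0.022},{"x": 0,"y": 0,"z": 0.006,"rx": 0,"ry": 0,"rz": 0,"claw": 0.022}]'

```text
clock: 10.63
ee_pos: [0.6118, 0.1317, 0.0287]
orientation: [0.001, 0.994, -0.106, 0.0]
wrist_force: [-5.6, -2.3, 14.4]
finger_gap: 0.0218
gripper_force: 7.2
```

```bash
sed -i 's/arange(0,3.0,.1)/arange(0,2.4,.05)/' ang.py; python3 look.py w7; python3 ang.py | grep -v '^[0-9]'
```

```text
TCP in clamp [-0.0034  0.0394  0.0287] [-5.577  -2.2975 14.4015]
clamp y in tool [1.     0.0008 0.0011] 0.02184023830173472 10.6333
wrist [315. 288.  85. 117.] 0.61 [(0.48, np.float64(0.0)), (0.46, np.float64(0.05)), (0.43, np.float64(0.1))]
top [292. 168.  14.  13.] 0.46 [(0.66, np.float64(1.2)), (0.64, np.float64(1.15)), (0.64, np.float64(1.25))]
```

View pics/w7.png

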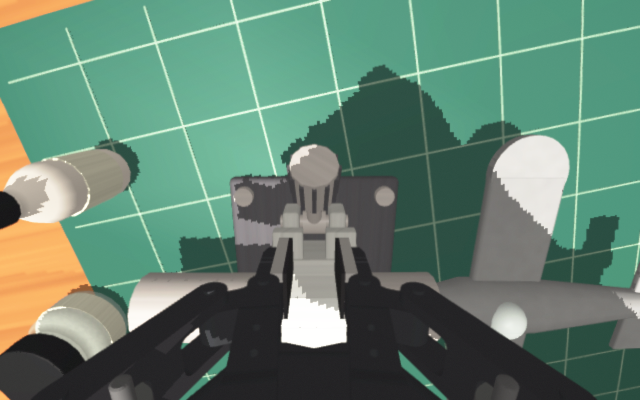

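The picture agrees: ear level at (315,240), nut at (314,165) still leaning out, 14 N of upward reaction at the stop. So the cap is shut. I'll lift, pass over the nut, close the fingers and come down beyond it.

Emit:
arm_command --targets '[{"x": 0,"y": 0,"z": -0.02,"rx": 0,"ry": 0,"rz": 0,"claw": 0.022},{"x": 0,"y": 0,"z": -0.05,"rx": 0,"ry": 0,"rz": 0,"claw": 0.022},{"x": 0.005,"y": 0,"z": -0.075,"rx": 0,"ry": 0,"rz": 0,"claw": 0},{"x": 0.03,"y": 0,"z": -0.075,"rx": 0,"ry": 0,"rz": 0,"claw": 0},{"x": 0.06,"y": 0,"z": -0.075,"rx": 0,"ry": 0,"rz": 0,"claw": 0},{"x": 0.085,"y": 0,"z": -0.075,"rx": 0,"ry": 0,"rz": 0,"claw": 0},{"x": 0.093,"y": 0,"z": -0.075,"rx": 0,"ry": 0,"rz": 0,"claw": 0},{"x": 0.093,"y": 0,"z": -0.06,"rx": 0,"ry": 0,"rz": 0,"claw": 0},{"x": 0.093,"y": 0,"z": -0.04,"rx": 0,"ry": 0,"rz": 0,"claw": 0},{"x": 0.093,"y": 0,"z": -0.02,"rx": 0,"ry": 0,"rz": 0,"claw": 0},{"x": 0.093,"y": 0,"z": 0,"rx": 0,"ry": 0,"rz": 0,"claw": 0},{"x": 0.093,"y": 0,"z": 0.006,"rx": 0,"ry": 0,"rz": 0,"claw": 0}]'

```text
clock: 11.98
ee_pos: [0.6991, 0.1119, 0.0164]
orientation: [0.001, 0.994, -0.105, -0.003]
wrist_force: [-0.7, 0.3, 0.0]
finger_gap: 0.0005
gripper_force: 0.0
```

```bash
python3 look.py w8; python3 ang.py | grep -v '^[0-9]'
python3 - <<'E'
from ang import *
c=camera("side")
for k in("bolt","nut"):
    for d in look_for(c,k)[:5]: print(k,np.round(d["extent"]),round(d["conf"],2))
for a in(0,.4,.7,.9,1.1): print(a,proj(c,W((0,.045+.053*np.sin(a),.02+.053*np.cos(a)))).round(1))
E
```

```text
TCP in clamp [-0.0025  0.129   0.0164] [-0.7108  0.2819  0.0212]
clamp y in tool [ 1.      0.0015 -0.0061] 0.0005083269983933066 11.9833
bolt [300. 151.   9.   9.] 0.47
bolt [238. 355.  12.  16.] 0.45
bolt [214. 237.  12.  29.] 0.39
nut [242. 207.  10.   7.] 0.67
nut [235. 353.  13.  17.] 0.65
0 [249.9 204.1]
0.4 [244.6 203.2]
0.7 [241.3 204.1]
0.9 [239.6 205.3]
1.1 [238.4 207. ]Traceback (most recent call last):
  File "ang.py", line 24, in <module>
    ys,xs=np.where(capmask(c,s,th));print(th,xs.min(),xs.max(),ys.min(),ys.max())
                                             ~~~~~~^^
    return umr_minimum(a, axis, None, out, keepdims, initial, where)
ValueError: zero-size array to reduction operation minimum which has no identity
```

Emit:
arm_command --targets '[{"x": -0.008,"y": 0,"z": 0,"rx": 0,"ry": 0,"rz": 0,"claw": 0},{"x": -0.016,"y": 0,"z": 0,"rx": 0,"ry": 0,"rz": 0,"claw": 0},{"x": -0.024,"y": 0,"z": -0.003,"rx": 0,"ry": 0,"rz": 0,"claw": 0},{"x": -0.032,"y": 0,"z": -0.006,"rx": 0,"ry": 0,"rz": 0,"claw": 0},{"x": -0.04,"y": 0,"z": -0.01,"rx": 0,"ry": 0,"rz": 0,"claw": 0},{"x": -0.046,"y": 0,"z": -0.014,"rx": 0,"ry": 0,"rz": 0,"claw": 0},{"x": -0.052,"y": 0,"z": -0.018,"rx": 0,"ry": 0,"rz": 0,"claw": 0},{"x": -0.056,"y": 0,"z": -0.02,"rx": 0,"ry": 0,"rz": 0,"claw": 0},{"x": -0.06,"y": 0,"z": -0.02,"rx": 0,"ry": 0,"rz": 0,"claw": 0},{"x": -0.06,"y": 0,"z": -0.02,"rx": 0,"ry": 0,"rz": 0,"claw": 0}]'

```text
clock: 13.12
ee_pos: [0.6419, 0.1254, 0.0398]
orientation: [0.0, 0.994, -0.105, -0.001]
wrist_force: [-0.4, -0.1, 0.2]
finger_gap: -0.0001
gripper_force: 0.0
```

Emit:
arm_command --targets '[{"x": -0.002,"y": 0,"z": 0,"rx": 0,"ry": 0,"rz": 0,"claw": 0},{"x": -0.003,"y": 0,"z": 0,"rx": 0,"ry": 0,"rz": 0,"claw": 0},{"x": -0.003,"y": 0,"z": 0,"rx": 0,"ry": 0,"rz": 0,"claw": 0}]'

```text
clock: 13.37
ee_pos: [0.6401, 0.1255, 0.0395]
orientation: [0.0, 0.994, -0.106, -0.001]
wrist_force: [0.0, 0.3, -0.7]
finger_gap: 0.0001
gripper_force: 0.0
```

```bash
python3 look.py w9
python3 - <<'E'
from ang import *
c=camera("side")
for k in("bolt","nut"):
    for d in look_for(c,k)[:5]: print(k,np.round(d["extent"]),round(d["conf"],2))
E
```

```text
TCP in clamp [-0.0033  0.0684  0.0395] [ 0.01    0.347  -0.7474]
clamp y in tool [ 1.      0.001  -0.0014] 7.720943995319565e-05 13.3667
bolt [300. 154.  13.  19.] 0.64
bolt [251. 205.   7.  14.] 0.54
bolt [238. 351.  12.  19.] 0.48
bolt [263. 223.  49.  44.] 0.42
nut [300. 154.   8.  19.] 0.57
nut [235. 352.  12.  13.] 0.57
nut [250. 206.   8.   8.] 0.4
```

Emit:
arm_command --targets '[{"x": -0.002,"y": 0,"z": 0,"rx": 0,"ry": 0,"rz": 0,"claw": 0},{"x": -0.004,"y": 0,"z": 0,"rx": 0,"ry": 0,"rz": 0,"claw": 0},{"x": -0.004,"y": 0,"z": 0,"rx": 0,"ry": 0,"rz": 0,"claw": 0}]'

```text
clock: 13.82
ee_pos: [0.638, 0.1259, 0.0402]
orientation: [-0.0, 0.994, -0.106, 0.001]
wrist_force: [5.4, 0.4, -3.4]
finger_gap: -0.0
gripper_force: 2.1
```

Emit:
arm_command --targets '[{"x": -0.002,"y": 0,"z": 0,"rx": 0,"ry": 0,"rz": 0,"claw": 0},{"x": -0.002,"y": 0,"z": 0,"rx": 0,"ry": 0,"rz": 0,"claw": 0},{"x": -0.002,"y": 0,"z": 0,"rx": 0,"ry": 0,"rz": 0,"claw": 0},{"x": -0.002,"y": 0,"z": 0,"rx": 0,"ry": 0,"rz": 0,"claw": 0}]'

```text
clock: 14.15
ee_pos: [0.6379, 0.1259, 0.0404]
orientation: [-0.001, 0.994, -0.106, 0.003]
wrist_force: [8.4, -1.2, -4.7]
finger_gap: 0.0002
gripper_force: 4.0
```

Firm at the stop. I'll back off outwards, rise, and check.

Emit:
arm_command --targets '[{"x": 0.015,"y": 0,"z": 0,"rx": 0,"ry": 0,"rz": 0,"claw": 0},{"x": 0.04,"y": 0,"z": -0.005,"rx": 0,"ry": 0,"rz": 0,"claw": 0},{"x": 0.055,"y": 0,"z": -0.03,"rx": 0,"ry": 0,"rz": 0,"claw": 0},{"x": 0.055,"y": 0,"z": -0.065,"rx": 0,"ry": 0,"rz": 0,"claw": 0},{"x": 0.055,"y": 0,"z": -0.1,"rx": 0,"ry": 0,"rz": 0,"claw": 0},{"x": 0.04,"y": 0,"z": -0.135,"rx": 0,"ry": 0,"rz": 0,"claw": 0},{"x": 0.01,"y": 0,"z": -0.15,"rx": 0,"ry": 0,"rz": 0,"claw": 0},{"x": -0.025,"y": 0,"z": -0.15,"rx": 0,"ry": 0,"rz": 0,"claw": 0},{"x": -0.06,"y": 0,"z": -0.15,"rx": 0,"ry": 0,"rz": 0,"claw": 0},{"x": -0.09,"y": 0,"z": -0.15,"rx": 0,"ry": 0,"rz": 0,"claw": 0},{"x": -0.09,"y": 0,"z": -0.15,"rx": 0,"ry": 0,"rz": 0,"claw": 0},{"x": -0.09,"y": 0,"z": -0.15,"rx": 0,"ry": 0,"rz": 0,"claw": 0}]'

```text
clock: 15.15
ee_pos: [0.5449, 0.1464, 0.1905]
orientation: [0.0, 0.995, -0.105, -0.0]
wrist_force: [1.5, -0.0, 0.4]
finger_gap: -0.0001
gripper_force: 0.0
```

```bash
python3 look.py w10; python3 ang.py | grep -v '^[0-9]'
python3 - <<'E'
from ang import *
s=read_state();c=camera("side");w=camera("wrist")
for cc in(c,w):
    print([(np.round(d["extent"]),round(d["conf"],2)) for d in look_for(cc,"nut")[:4]],[proj(cc,W((0,.045+.053*np.sin(a),.02+.053*np.cos(a))),s).round(1) for a in(0,.1,.2)])
a=cv2.resize(w["img"][80:320,213:413],(400,480),interpolation=cv2.INTER_CUBIC)
b=cv2.resize(c["img"][170:266,224:304],(400,480),interpolation=cv2.INTER_CUBIC)
cv2.imwrite("pics/fin.png",np.hstack([a,b]))
E
```

```text
TCP in clamp [-0.0036 -0.029   0.1905] [ 1.547  -0.0023  0.4032]
clamp y in tool [ 1.      0.0033 -0.0005] -0.00010142190168216448 15.15
wrist [315. 148.  56.  91.] 0.93 [(0.73, np.float64(0.5)), (0.73, np.float64(0.45)), (0.73, np.float64(0.55))]
side [262. 216.  36.  18.] 0.78 [(0.61, np.float64(0.0)), (0.56, np.float64(0.05)), (0.51, np.float64(0.1))]
[(array([235., 352.,  12.,   9.]), 0.6), (array([358., 267.,  12.,  10.]), 0.53), (array([300., 152.,  11.,  13.]), 0.53), (array([249., 207.,   9.,   8.]), 0.45)] [array([249.9, 204.1]), array([248.5, 203.7]), array([247.1, 203.4])]
[(array([316., 110.,  28.,  24.]), 0.64), (array([622.,  84.,   4.,  12.]), 0.56)] [array([317.5, 108. ]), array([317.5, 101.9]), array([317.5,  95.9])]
```

View pics/fin.png

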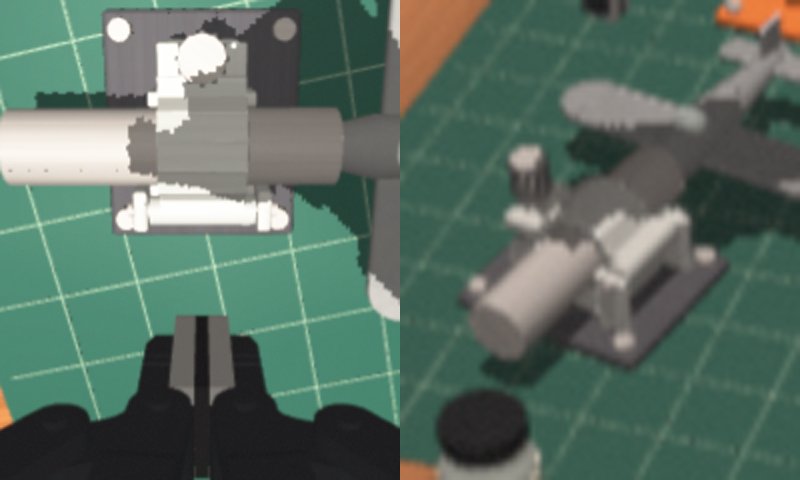

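The cap lies shut over the tube, and the nut stands upright above the ear (wrist (316,110), expected (317,108)). The handle is in place and the arm is clear, so I'm handing in.

```bash
python3 -c "
from plant import job_done
print(job_done())"
```

```text
the job is handed in; nothing more can be done
None
```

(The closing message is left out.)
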